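# Put the wax-sealing templates and spatula away

### The job

Clear the stamping mat: lift the wax spatula off the template it lies on and lay it level across its raised steel rest, handle in the wide notch and blade in the narrow one, and slide each flat metal window template along the bench into the black holder of its own width, under the side lips, until it is fully home against the back. Keep the templates flat on the bench at all times, never lifting or tipping them, and do not shift or knock over the stamp, tin, jar or wax block standing around.

Things in the scene. Friction and masses are not known exactly. Their poses are not given: they have to be found in the camera images.
- wide_template: wide aluminium stencil plate, a flat rectangular frame 120 (its x) x 104 (its y) x 8 mm thick with a central see-through window 44 (x) x 56 (y) mm that fingers can enter; 180 g; lies flat; origin at the centre of its underside; either end may go in first
- narrow_template: narrow aluminium stencil plate, a flat rectangular frame 100 (its x) x 80 (its y) x 8 mm thick with a central see-through window 44 (x) x 48 (y) mm that fingers can enter; 110 g; lies flat; origin at the centre of its underside; either end may go in first
- wide_holder: fixed black slide-in bay for the wide template, no raised floor, left of the mat. Mouth at its -x end, back stop face at x = +60 mm; origin on the bench at the home template's centre. Side walls y = +-55 mm (inner), x = -60 to +60, 17 mm high, 6 thick; lips overhang 7 mm inwards, 13 to 17 mm up. Lead-in walls 22 mm long flare 11 mm each side
- narrow_holder: fixed black slide-in bay for the narrow template, no raised floor, right of the mat. Mouth at its -x end, back stop face at x = +50 mm; origin on the bench at the home template's centre. Side walls y = +-43 mm (inner), x = -50 to +50, 17 mm high, 6 thick; lips overhang 7 mm inwards, 13 to 17 mm up. Lead-in walls 22 mm long flare 11 mm each side
- spatula: wax spatula lying on the wide template: wooden handle 100 x 22 x 16 mm high (from x = -90 to +10 mm), then a steel blade 80 x 12 x 4 mm (x = +10 to +90). Origin on its flat underside at mid length; x points to the blade tip, z up; centre of mass near x = -20 mm; 70 g
- spatula_tip (a point): tip of the spatula's blade, 90 mm along its x
- rest: fixed steel rest at the near left or right corner: base 150 x 56 x 6 mm and two ribs 8 mm thick across its x: a wide notch (32 mm, for the handle) at x = -70 mm, a narrow one (19 mm, for the blade) at x = +50; notch floors 35 mm above the bench, horns 12 mm higher. Origin on the bench; the home spatula's origin is 35 mm straight above it, x along its x
- pan: fixed steel pan of stamps, 85 x 130 x 50 mm high, handles up to 67 mm; origin at the centre of its underside; stands at the near corner where the rest does not
- stamp: brass seal stamp standing upright, 27 mm across, 60 mm high, bystander; origin at its foot
- tin: small steel tin, 40 mm across, 35 mm high, bystander; origin at the centre of its underside
- jar: small amber glass jar, 38 mm across, 50 mm high, bystander; origin at the centre of its underside
- wax_block: block of wax 34 x 26 x 22 mm high, bystander; origin at the centre of its underside

How it is judged:
By the outcome, as a careful person would: the job done as asked, in the order asked, and still so for the second after the job is handed in, with the robot touching nothing.
It also fails if it takes over 69 s, if anything falls off the work surface, if the arm or the gripper's body presses on something with over 40 N, if the wrist force passes 120 N, or if a joint passes its speed limit or range.

### The arm

A 6-joint arm with a two-finger parallel gripper is mounted at the origin on the work surface. World frame = base frame: x ahead of the robot, y to its left, z up, the work surface at z = 0. Lengths are in mm, angles in rad, forces in N, time in s.
With the tool pointing down it reaches from about 350 to 1000 mm from the base axis. Payload 7.1 kg.
Tool frame: the origin (TCP) lies between the finger pads; the fingertips stand 11 mm ahead of it and the grasp point (between the pads) lies 8 mm behind it (env.finger_overhang is the z of the fingertips in the tool frame, in mm); z points along the fingers, y is the line along which they close (so a half turn about z gives the same grasp; the last joint's range is limited). The gripper opens to 85 mm and grips with 20 to 120 N. Pads are 22 mm wide; open, the fingers measure 114 mm over their backs; the gripper's body (76 mm by 85 mm) begins 54 mm behind the grasp point. The pads swing forward as they close: fully open they stand 13 mm farther back than shut.
Start: joints at [1.157, 0.423, 1.63, -0, 1.089, -0.019], TCP at [240.357, 576.917, 242.319] pointing down, gripper open.
Joint ranges: [-3, 3], [-0.9, 2.11], [0.09, 2.58], [-1.31, 4.45], [0.11, 2.69], [-2.54, 2.54]. Speed limits (rad/s): [2.39, 2.39, 3.01, 3.14, 3.14, 3.14].

### API

Orientations are given as a 3x3 rotation matrix whose columns are the frame's x, y, z axes.
In Python, from rig import env gives the robot as it stands. The module is installed in compiled form; this text tells all that it offers.
- The arm moves only by the tool step_arm, never from a script. Its argument "steps" is a list of rows, each a list of 3 entries, a list of its own where there are three numbers: the shift along the tool's x, y, z normalised to -1 to 1, where 1 is 0.2 m, then the turn about the tool's z normalised to -1 to 1, where 1 is 90 degrees, then the finger opening in mm, from 0 to 85.4. In form: [[[dx, dy, dz], turn, claw], ...]. A call has 1 to 20 rows; each row is the pose to reach, as a shift and turn from the pose commanded when the call began, along the tool's axes at that moment; what a row does not reach only later rows make up. A row lasts 1/10 s, in which the tool goes at most 50 mm and 8.59 degrees, less where a joint would pass 70% of its speed; a pose out of reach is approached as far as the arm can. A call with a number of a shift or a turn outside -1 to 1 is refused whole. A call with a gripper value outside its range is refused whole. The fingers move at their own pace and stop on an object; "squeeze" is the grip in N (left out, the last holds). Time passes only in rows, so rows that repeat a pose let the fingers close. It gives the time, the measured TCP pose, the force, the opening and the grip force at its end, in the units of the state.
- env.read_state(): the state, without advancing time (a new reading comes with each control period).
- env.get_image(name): name is "side" or "top"; returns the picture (420x560x3 uint8, blue, green, red); there is no depth.
- env.get_calibration(name): a dict with "mtx" (3x3 intrinsics, pixels), "R" (3x3) and "t" (3): a world point X has camera coordinates R X + t. Camera axes: x right, y down, z forward; pixel columns grow to the right and rows downward; lengths in mm; the calibration is good to about 2 mm. A picture is of the moment at which its call begins. get_calibration takes no time and is no camera call.
- env.job_done(): hands the job in; it is judged then, once.
The state is a dict: "t": time; "q": joint angles; "qvel": joint speeds; "joint_torque": joint torques, N m; "eef_pos": TCP position; "tcp_rot": TCP orientation; "contact_force": force on the tool from outside, world axes, zero at the start; "wrist_torque": the same for the moment, N m; "finger_gap": opening from 0.0 (shut) to 1.0 (fully open); "finger_force": force on a finger pad.
Only numpy, scipy, OpenCV 4.12 (cv2) and the standard library are available. Lean on these libraries where they do the work, as an engineer would, in place of code of your own. Each camera call takes 0.05 s, during which the arm holds its last target. There are 200 camera calls.

## Working session

There is one attempt and no reset: what is moved stays moved. The work goes in short steps, Python scripts to look and compute and a tool call to move; the robot and the scene stay as the last step left them, time stands still between calls to the robot, and variables do not carry over. Pictures are saved under pics/ and viewed, at most 10 in all, crops included, and the job is handed in when it is done.

Besides the shell and the picture viewer there is one more tool, called after "Call:" by a JSON object that holds its "op" and its "data", one argument or row to a line. step_arm: Moves the arm, as the interface text tells. Scaled input: -1 to 1 covers 0.2 m each way for a shift and 90 degrees each way for a turn. Its arguments: {"type":"object","properties":{"steps":{"type":"array"},"squeeze":{"type":"number"}},"required":["steps"]}

```bash
mkdir -p pics
python3 - <<'E'
from rig import env
import cv2,numpy as np
for n in("top","side"):
    cv2.imwrite(f"pics/{n}0.png",env.get_image(n)); c=env.get_calibration(n)
    print(n,c["mtx"].round(1).tolist(),c["R"].round(3).tolist(),c["t"].round(1).tolist())
s=env.read_state();print(s["t"],s["tcp_rot"],env.finger_overhang)
E
```

```text
top [[507.2, 0.0, 278.9], [0.0, 507.2, 209.6], [0.0, 0.0, 1.0]] [[-0.019, -1.0, 0.015], [-0.981, 0.016, -0.191], [0.191, -0.018, -0.982]] [-3.3, 571.3, 1196.1]
side [[421.0, 0.0, 274.3], [0.0, 421.0, 212.1], [0.0, 0.0, 1.0]] [[0.937, -0.349, 0.015], [-0.186, -0.534, -0.825], [0.296, 0.77, -0.565]] [-533.3, 142.1, 726.6]
0.1 [[-9.23098491e-01  3.84563246e-01 -5.33782094e-04]
 [ 3.84563617e-01  9.23097604e-01 -1.27980854e-03]
 [ 5.65646429e-07 -1.38666250e-03 -9.99999039e-01]] 11.0
```

View pics/top0.png

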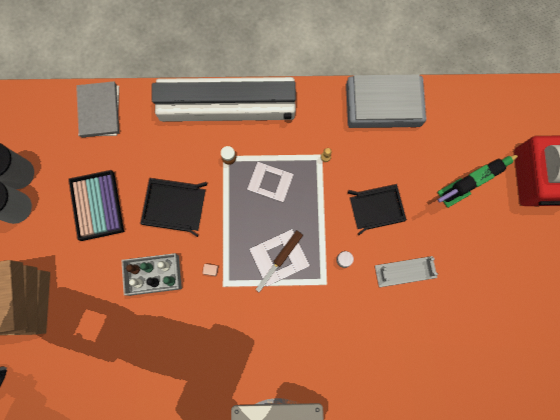

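View pics/side0.png

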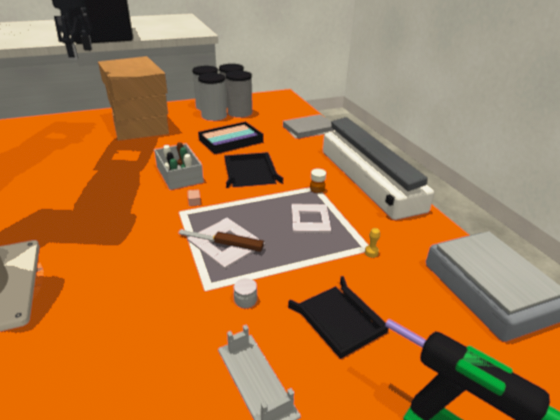

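Top view: wide template at about (279,256) with the spatula across it (blade tip 262,287; handle end 299,234). Narrow template is at (270,182). The wide holder is at (175,205) and opens right, the narrow holder is at (378,207) and opens left, and the rest is at (406,271). The side view agrees.

```bash
cat > h.py <<'E'
import cv2,numpy as np
from rig import env
def ray(n,uv,z):
    c=env.get_calibration(n);uv=np.atleast_2d(np.float64(uv))
    d=np.c_[(uv-c["mtx"][:2,2])/c["mtx"][0,0],np.ones(len(uv))]@c["R"]
    o=-c["R"].T@c["t"]; s=(z-o[2])/d[:,2]
    return o+d*s[:,None]
def proj(n,P):
    c=env.get_calibration(n);q=(np.atleast_2d(P)@c["R"].T+c["t"])@c["mtx"].T
    return q[:,:2]/q[:,2:]
def blobs(m,amin=30):
    cs,_=cv2.findContours(m.astype(np.uint8),cv2.RETR_EXTERNAL,cv2.CHAIN_APPROX_NONE)
    return [c[:,0] for c in cs if cv2.contourArea(c)>amin]
def rect(P):
    r=cv2.minAreaRect(np.float32(P[:,:2]));b=cv2.boxPoints(r)
    return np.round(r[0],1),np.round(r[1],1),round(r[2],1)
E
python3 - <<'E'
from h import *
im=cv2.imread("pics/top0.png");hsv=cv2.cvtColor(im,cv2.COLOR_BGR2HSV)
H,S,V=cv2.split(hsv)
roi=np.zeros(H.shape,bool);roi[140:300,115:445]=1
for nm,m,z in [("black",(V<45)&roi,0),("white",(V>165)&(S<60)&roi,8),("gray",(V>90)&(S<60)&roi,6),("brown",(S>90)&(V<140)&(V>30)&roi,16)]:
    for c in blobs(m):
        print(nm,c.mean(0).round(),*rect(ray("top",c,z)))
cv2.imwrite("pics/crop1.png",cv2.resize(im[145:297,140:440],None,fx=2.66,fy=2.66,interpolation=cv2.INTER_CUBIC))
print(hsv[182,256],hsv[200,290],hsv[256,265],hsv[205,175],hsv[271,406],hsv[278,268],hsv[240,293])
E
```

```text
black [153. 282.] [402.8 304.9] [27.7 19.8] 88.9
black [375. 208.] [ 588.  -267.6] [105.8 127.7] 11.1
black [118. 209.] [596.7 396.1] [136.4  20.2] 2.4
black [176. 208.] [602.7 256.4] [147.3 130.2] 80.6
white [139. 287.] [390.9 334.9] [14.6 33. ] 8.4
white [400. 271.] [ 417.  -323.1] [ 53.8 130. ] 8.2
white [159. 273.] [418.5 297.4] [ 65.1 111.6] 13.9
white [345. 258.] [ 453.4 -178.5] [35.5 35.3] 89.0
white [270. 181.] [655.1   7.1] [100.2  79.3] 69.4
white [275. 228.] [ 5.509e+02 -1.000e-01] [351.  257.3] 0.1
white [227. 152.] [735.3 118.9] [34.4 31.8] 43.5
gray [406. 271.] [ 418.  -330.5] [ 54.7 150.1] 8.0
gray [150. 274.] [422.2 310.3] [ 89.5 135.3] 6.0
gray [345. 259.] [ 452.4 -177.5] [38.2 37.8] 89.0
gray [273. 222.] [ 5.513e+02 -2.000e-01] [351.6 257.7] 0.1
gray [227. 153.] [733.7 117.8] [37.8 34. ] 25.3
brown [169. 281.] [403.5 260.9] [25.8 18. ] 79.6
brown [132. 269.] [434.8 351.5] [32.5 19.7] 89.0
brown [146. 267.] [437.9 318.2] [25.3 17.3] 89.0
brown [180. 270.] [430.2 232.4] [87.8 10.8] 9.1
brown [288. 248.] [479.6 -34.9] [20.5 99.9] 52.1
brown [437. 195.] [ 607.8 -421.5] [14.3 60.9] 42.9
brown [119. 202.] [607.2 390.8] [156.4   5. ] 11.4
brown [230. 159.] [714.4 109.3] [23.5 40.6] 25.0
[  7  20 221] [177  20 125] [  9  16 226] [ 0 12 42] [ 27  15 172] [ 35   8 195] [ 11 152  89]
```

View pics/crop1.png

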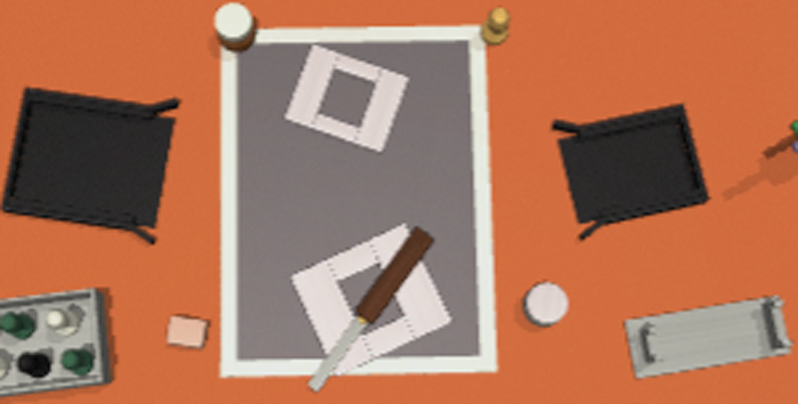

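Run:
```python
from h import *
im=cv2.imread("pics/top0.png");hsv=cv2.cvtColor(im,cv2.COLOR_BGR2HSV)
H,S,V=cv2.split(hsv)
roi=np.zeros(H.shape,bool);roi[215:300,240:320]=1
c=max(blobs((S>90)&(V<140)&(V>30)&roi),key=len)
print("handle z24",*rect(ray("top",c,24)),"z16",*rect(ray("top",c,16)))
print("tip z12",ray("top",[262,287],12), ray("top",[(140+311/2.66,145+384/2.66),(140+324/2.66,145+390/2.66)],12).round(1).tolist())
sd=cv2.imread("pics/side0.png");h2=cv2.cvtColor(sd,cv2.COLOR_BGR2HSV);r=np.zeros(H.shape,bool);r[220:260,205:275]=1
for c in blobs((h2[...,1]>90)&(h2[...,2]<140)&(h2[...,2]>30)&r): print("side handle",*rect(ray("side",c,16)))
roi[:]=0;roi[170:245,125:215]=1;roi[180:245,340:420]=1
for c in blobs((V<60)&(S<110)&roi,200):
    p=cv2.approxPolyDP(c.astype(np.int32)[:,None],2.5,True)[:,0]
    print("black");
    for a,b,d in zip(p,ray("top",p,0),ray("top",p,17)): print(a,b[:2].round(),d[:2].round())
z=np.hstack([im[165:250,130:225],im[165:250,335:430]])
cv2.imwrite("pics/crop2.png",cv2.resize(z,None,fx=4.2,fy=4.2,interpolation=cv2.INTER_CUBIC))
```

```text
handle z24 [478.7 -34.7] [20.4 99.2] 52.1 z16 [479.6 -34.9] [20.5 99.9] 52.1
tip z12 [[384.84340899  31.33284193  12.        ]] [[379.3, 44.0, 12.0], [373.6, 32.0, 12.0]]
side handle [480.1 -32.8] [ 34.9 102.2] 52.8
black
[396 185] [ 642. -322.] [ 638. -317.]
[359 193] [ 622. -224.] [ 619. -221.]
[348 192] [ 626. -195.] [ 622. -192.]
[357 195] [ 617. -218.] [ 613. -215.]
[351 201] [ 602. -202.] [ 598. -199.]
[357 226] [ 536. -214.] [ 533. -211.]
[364 228] [ 530. -232.] [ 528. -229.]
[359 233] [ 517. -218.] [ 515. -215.]
[366 228] [ 530. -237.] [ 528. -234.]
[405 219] [ 552. -339.] [ 549. -335.]
black
[150 179] [668. 319.] [664. 315.]
[141 223] [553. 338.] [550. 334.]
[188 230] [533. 218.] [530. 216.]
[197 235] [519. 195.] [517. 193.]
[190 230] [533. 213.] [530. 211.]
[197 229] [535. 195.] [532. 193.]
[204 190] [637. 179.] [633. 176.]
[197 188] [642. 197.] [638. 194.]
[206 183] [655. 174.] [651. 171.]
[191 185] [651. 212.] [646. 210.]
```

View pics/crop2.png

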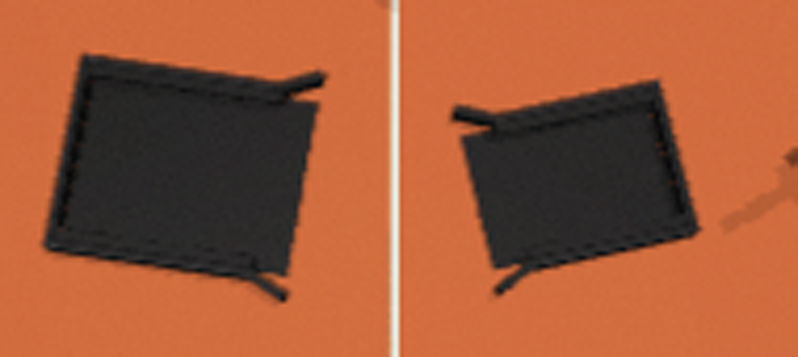

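Both holders are clear: the narrow one's back corners are at about (397,184) and (406,220), the wide one's at about (149,178) and (141,224). The spatula handle is centred near (479,-35) heading about 142.5°, and the tip agrees with that. The arm can move now.

Call:
{"op": "step_arm", "data": {
  "steps": [
    [[-0.5,-0.5,0],0.08,50],
    [[-1,-1,0],0.166,50],
    [[-1,-1,0],0.166,50],
    [[-1,-1,0],0.166,50],
    [[-1,-1,0],0.166,50],
    [[-1,-1,0],0.166,50],
    [[-1,-1,0],0.166,50]
  ],
  "squeeze": 40
}}

```text
t: 0.8
eef_pos: [348.6, 312.0, 242.0]
tcp_rot: [[-0.79, 0.613, -0.001], [0.613, 0.79, -0.001], [-0.0, -0.002, -1.0]]
contact_force: [-0.1, 0.4, -0.3]
finger_gap: 0.585
finger_force: 0.0
```

```bash
cat > go.py <<'E'
# usage: go.py x y z yaw_of_tool_y(deg): prints normalised shift and turn to the target
import sys
from h import *
s=env.read_state();R=np.array(s["tcp_rot"]);p=np.array(s["eef_pos"])
x,y,z,a=map(float,sys.argv[1:5])
ya=np.degrees(np.arctan2(R[1,1],R[0,1]))
print("t",round(s["t"],2),"pos",p.round(1),"yaw",ya.round(2),"q1,q6",np.degrees([s["q"][0],s["q"][5]]).round(),"F",np.round(s["contact_force"],1),"gap",round(s["finger_gap"]*85.4,1),"ff",np.round(s["finger_force"],1))
d=(a-ya+180)%360-180
print("shift",(R.T@(np.array([x,y,z])-p)/200).round(4),"turn",round(-d/90,4))
E
python3 go.py 471 -29 80 52.5
python3 - <<'E'
from h import *
up=4
im=cv2.imread("pics/top0.png")
big=cv2.resize(im,None,fx=up,fy=up,interpolation=cv2.INTER_CUBIC)
h=cv2.cvtColor(big,cv2.COLOR_BGR2HSV);S=h[...,1];V=h[...,2]
def px(c): return (c+0.5)/up-0.5
def roi(x0,x1,y0,y1):
    r=np.zeros(S.shape,bool);r[y0*up:y1*up,x0*up:x1*up]=1;return r
for nm,m,zs in [("W",(V<110)&(S<120)&roi(128,215,168,245),(0,17)),("N",(V<110)&(S<120)&roi(340,420,175,245),(0,17)),("rest",(S<100)&(V>90)&roi(370,442,250,292),(6,)),
   ("narrowT",(V>170)&(S<60)&roi(243,300,158,206),(8,)),("handle",(S>90)&(V<150)&roi(265,310,228,268),(20,))]:
    c=px(max(blobs(m),key=len))
    print(nm,[ (z,)+rect(ray("top",c,z)) for z in zs])
    if nm in"WN":
        p=px(cv2.approxPolyDP((c*up).astype(np.int32)[:,None],6,True)[:,0]+1.5)
        for a,b,d in zip(p,ray("top",p,0),ray("top",p,17)): print(a.round(1),b[:2].round(),d[:2].round())
E
```

```text
t 0.8 pos [348.6 312.  242. ] yaw 52.22 q1,q6 [ 40. -12.] F [-0.1  0.4 -0.3] gap 49.9 ff 0.0
shift [-1.528  -0.9712  0.8123] turn -0.0031
W [(0, array([599.1, 257.5]), array([149.5, 142.1]), 80.8), (17, array([595.6, 254.2]), array([147.5, 140.2]), 80.8)]
[149.8 178. ] [671. 320.] [667. 315.]
[140.2 222.8] [553. 340.] [551. 336.]
[186.5 230.2] [532. 222.] [529. 219.]
[196.8 235.8] [518. 196.] [515. 193.]
[190.8 229.8] [533. 211.] [531. 209.]
[197.2 229.8] [533. 195.] [530. 192.]
[204.5 190.5] [635. 177.] [631. 175.]
[197.  187.8] [643. 197.] [639. 194.]
[205.8 184.5] [651. 174.] [647. 172.]
[205.8 182.5] [657. 174.] [652. 172.]
[195.2 184.5] [652. 201.] [648. 199.]
N [(0, array([ 584.9, -268.6]), array([117.3, 129.4]), 11.2), (17, array([ 581.6, -264.9]), array([115.8, 127.7]), 11.2)]
[396.  183.8] [ 646. -322.] [ 641. -317.]
[358.5 192. ] [ 625. -222.] [ 621. -219.]
[348.  190.5] [ 630. -195.] [ 626. -193.]
[348.  192.8] [ 624. -195.] [ 620. -192.]
[356.5 194.5] [ 619. -217.] [ 615. -214.]
[349.8 198.5] [ 608. -199.] [ 605. -196.]
[357.  227.2] [ 532. -214.] [ 530. -211.]
[363.8 227.5] [ 532. -231.] [ 529. -228.]
[358.2 233.8] [ 516. -216.] [ 513. -213.]
[366.  228.5] [ 529. -237.] [ 526. -234.]
[405.2 219. ] [ 552. -340.] [ 549. -335.]
rest [(6, array([ 417.9, -331.4]), array([ 56.3, 153.4]), 8.1)]
narrowT [(8, array([655.2,   7.3]), array([100.6,  80.2]), 69.4)]
handle [(20, array([478.6, -34. ]), array([ 20.7, 101.7]), 52.6)]
```

Call:
{"op": "step_arm", "data": {
  "steps": [
    [[-0.98,-0.62,0.4],0,50],
    [[-0.98,-0.62,0.4],0,50],
    [[-0.98,-0.62,0.4],0,50],
    [[-0.98,-0.62,0.4],0,50],
    [[-0.98,-0.62,0.4],0,50],
    [[-0.98,-0.62,0.4],0,50],
    [[-0.98,-0.62,0.4],0,50]
  ]
}}

```text
t: 1.5
eef_pos: [427.9, 97.3, 161.9]
tcp_rot: [[-0.791, 0.612, -0.001], [0.612, 0.791, 0.0], [0.001, -0.001, -1.0]]
contact_force: [0.4, -0.2, 0.3]
finger_gap: 0.585
finger_force: 0.0
```

```bash
python3 go.py 470.7 -28 23 52.6
```

```text
t 1.5 pos [427.9  97.3 161.9] yaw 52.29 q1,q6 [ 11. -41.] F [ 0.4 -0.2  0.3] gap 49.9 ff 0.0
shift [-0.5529 -0.3644  0.6942] turn -0.0034
```

Call:
{"op": "step_arm", "data": {
  "steps": [
    [[-0.55,-0.364,0.35],0,50],
    [[-0.553,-0.364,0.4],-0.003,50],
    [[-0.553,-0.364,0.4],-0.003,50],
    [[-0.553,-0.364,0.4],-0.003,50],
    [[-0.553,-0.364,0.5],-0.003,50],
    [[-0.553,-0.364,0.6],-0.003,50],
    [[-0.553,-0.364,0.65],-0.003,50],
    [[-0.553,-0.364,0.694],-0.003,50],
    [[-0.553,-0.364,0.694],-0.003,50]
  ]
}}

```text
t: 2.4
eef_pos: [470.9, -26.5, 23.2]
tcp_rot: [[-0.796, 0.605, -0.001], [0.605, 0.796, 0.0], [0.001, -0.0, -1.0]]
contact_force: [0.3, 0.7, -0.0]
finger_gap: 0.585
finger_force: 0.0
```

Call:
{"op": "step_arm", "data": {
  "steps": [
    [[0,0,0],0,35],
    [[0,0,0],0,28],
    [[0,0,0],0,18],
    [[0,0,0],0,18],
    [[0,0,0],0,18],
    [[0,0,0],0,18]
  ]
}}

```text
t: 3.0
eef_pos: [471.6, -27.5, 24.4]
tcp_rot: [[-0.795, 0.606, 0.001], [0.606, 0.795, 0.0], [-0.001, 0.001, -1.0]]
contact_force: [-1.5, 1.7, 5.5]
finger_gap: 0.246
finger_force: 39.6
```

```bash
python3 go.py 470.7 -28 150 52.6
```

```text
t 3.0 pos [471.6 -27.5  24.4] yaw 52.69 q1,q6 [ -5. -57.] F [-1.5  1.7  5.5] gap 21.0 ff 39.6
shift [ 0.0016 -0.0043 -0.6282] turn 0.001
```

Call:
{"op": "step_arm", "data": {
  "steps": [
    [[0,0,-0.02],0,18],
    [[0,0,-0.06],0,18],
    [[0,0,-0.15],0,18],
    [[0,0,-0.3],0,18],
    [[0,0,-0.45],0,18],
    [[0,0,-0.6],0,18],
    [[0,0,-0.63],0,18],
    [[0,0,-0.63],0,18]
  ]
}}

```text
t: 3.8
eef_pos: [471.8, -27.7, 150.8]
tcp_rot: [[-0.796, 0.606, 0.003], [0.606, 0.796, -0.0], [-0.003, 0.002, -1.0]]
contact_force: [-0.2, -0.2, -1.0]
finger_gap: 0.245
finger_force: 39.3
```

```bash
python3 go.py 423 -300 150 -170
python3 - <<'E'
from h import *
cv2.imwrite("pics/side1.png",env.get_image("side"));cv2.imwrite("pics/top1.png",env.get_image("top"))
a=cv2.imread("pics/side1.png")[110:290,130:330];b=cv2.imread("pics/top1.png")[150:330,200:400]
cv2.imwrite("pics/c3.png",cv2.resize(np.hstack([a,b]),None,fx=2,fy=2,interpolation=cv2.INTER_CUBIC))
E
```

```text
t 3.8 pos [471.8 -27.7 150.8] yaw 52.71 q1,q6 [ -5. -57.] F [-0.2 -0.2 -1. ] gap 20.9 ff 39.3
shift [-0.6309 -1.2312  0.0038] turn -1.5255
```

View pics/c3.png

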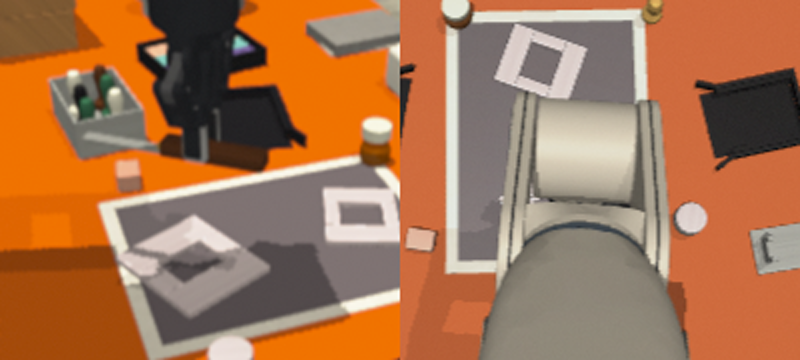

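Run:
```python
from h import *
s=env.read_state();p=np.array(s["eef_pos"]);R=np.array(s["tcp_rot"])
n=R[:,1];u=R[:,0];n=n*[1,1,0];u=u*[1,1,0]
c=env.get_calibration("side");o=-c["R"].T@c["t"]
for uv in [(171.5,177.5),(172.5,180),(263.5,190),(210,184)]:
    d=ray("side",uv,0)[0]-o; P=o+d*(n@(p-o))/(n@d)
    print(uv,"along",(u@(P-p)).round(1),"z",P[2].round(1),"rel",(P[2]-p[2]).round(1))
```

```text
(171.5, 177.5) along 118.1 z 138.0 rel -10.9
(172.5, 180) along 116.7 z 132.8 rel -16.1
(263.5, 190) along -64.3 z 145.4 rel -3.5
(210, 184) along 39.3 z 138.5 rel -10.4
```

Call:
{"op": "step_arm", "data": {
  "steps": [
    [[-0.05,-0.08,0],0.05,18],
    [[-0.1,-0.18,0],0.14,18],
    [[-0.15,-0.28,0],0.23,18],
    [[-0.2,-0.38,0],0.32,18],
    [[-0.25,-0.48,0],0.41,18],
    [[-0.3,-0.58,0],0.5,18],
    [[-0.35,-0.68,0],0.59,18],
    [[-0.4,-0.78,0],0.68,18],
    [[-0.45,-0.86,0],0.77,18],
    [[-0.5,-0.93,0],0.86,18],
    [[-0.5,-0.98,0],0.95,18],
    [[-0.5,-1,0],1,18],
    [[-0.5,-1,0],1,18]
  ]
}}

```text
t: 5.2
eef_pos: [428.3, -247.1, 147.8]
tcp_rot: [[0.607, 0.795, -0.003], [0.795, -0.607, 0.002], [-0.0, -0.003, -1.0]]
contact_force: [0.5, 0.6, -0.0]
finger_gap: 0.247
finger_force: 39.3
```

```bash
python3 go.py 414.2 -304.3 110 -171.9
python3 - <<'E'
from h import *
a=np.radians(-81.9);u=np.array([np.cos(a),np.sin(a),0]);n=np.array([-u[1],u[0],0]);c=np.array([418,-331,0])
out=[]
for nm,(x0,y0) in {"top":(368,245),"side":(205,310)}.items():
    k=6 if nm=="top" else 4
    im=cv2.imread(f"pics/{nm}0.png")[y0:y0+(55 if nm=="top" else 110),x0:x0+(80 if nm=="top" else 100)]
    im=cv2.resize(im,None,fx=k,fy=k,interpolation=cv2.INTER_CUBIC)
    def L(P,col):
        q=(proj(nm,[c+u*x+n*y+[0,0,z] for x,y,z in P])-[x0-.5,y0-.5])*k
        cv2.polylines(im,[q.astype(np.int32)],True,col,1)
    L([(-75,-28,6),(75,-28,6),(75,28,6),(-75,28,6)],(255,0,0))
    for x,w in((-70,16),(50,9.5)):
        for s in (-1,1): L([(x-4,s*w,47),(x+4,s*w,47),(x+4,s*w,35),(x-4,s*w,35)],(0,255,0))
    out.append(im)
h=max(i.shape[0] for i in out)
out=[cv2.copyMakeBorder(i,0,h-i.shape[0],0,0,0) for i in out]
o=np.hstack(out);print(o.shape);cv2.imwrite("pics/c4.png",cv2.resize(o,None,fx=.9,fy=.9))
E
```

```text
t 5.2 pos [ 428.3 -247.1  147.8] yaw -37.38 q1,q6 [-31.   6.] F [ 0.5  0.6 -0. ] gap 21.1 ff 39.3
shift [-0.2698  0.1183  0.1889] turn 1.4946
(440, 880, 3)
```

View pics/c4.png

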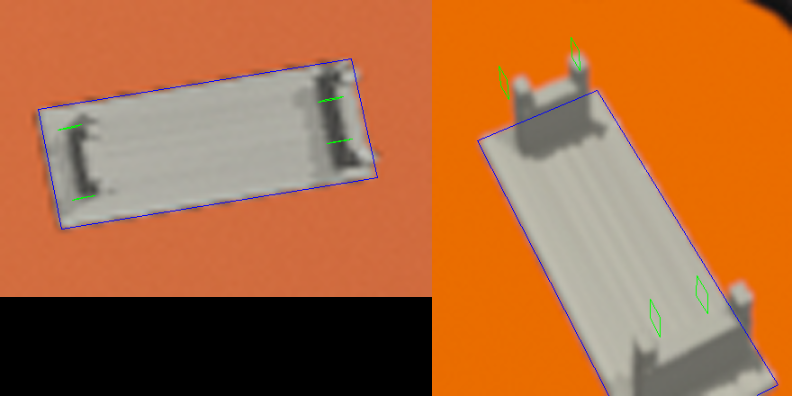

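The overlay matches the base, but the ribs show the reverse orientation: the wide notch is at the -y end. I'll check the flipped heading numerically.

```bash
python3 - <<'E'
from h import *
for h in(98.1,-81.9):
    a=np.radians(h);u=np.array([np.cos(a),np.sin(a),0]);n=np.array([-u[1],u[0],0]);c=np.array([418,-331,0])
    for x,w in((-70,16),(50,9.5)):
        P=[c+u*x+n*s*w+[0,0,47] for s in(-1,1)]
        q=(proj("side",P)-[204.5,309.5])*4*.9+[432,0];q2=(proj("top",P)-[367.5,244.5])*6*.9
        print(h,x,q.round().tolist(),q2.round().tolist())
E
python3 go.py 422 -358 110 8.1
```

```text
98.1 -70 [[747.0, 323.0], [666.0, 365.0]] [[375.0, 77.0], [390.0, 147.0]]
98.1 50 [[581.0, 85.0], [538.0, 103.0]] [[119.0, 134.0], [127.0, 176.0]]
-81.9 -70 [[503.0, 73.0], [575.0, 44.0]] [[87.0, 197.0], [73.0, 126.0]]
-81.9 50 [[655.0, 308.0], [703.0, 285.0]] [[344.0, 140.0], [335.0, 98.0]]
t 5.2 pos [ 428.3 -247.1  147.8] yaw -37.38 q1,q6 [-31.   6.] F [ 0.5  0.6 -0. ] gap 21.1 ff 39.3
shift [-0.4595  0.3123  0.1884] turn -0.5054
```

```bash
python3 - <<'E'
from h import *
im=[cv2.imread("pics/top0.png"),cv2.imread("pics/side0.png")]
h=98.1;a=np.radians(h);u=np.array([np.cos(a),np.sin(a),0]);n=np.array([-u[1],u[0],0]);c=np.array([416.6,-321.1,0])
out=[]
for nm,(x0,y0,w,hh,k) in {"top":(368,245,80,55,5),"side":(205,310,100,110,4)}.items():
    i=cv2.resize(cv2.imread(f"pics/{nm}0.png")[y0:y0+hh,x0:x0+w],None,fx=k,fy=k,interpolation=cv2.INTER_CUBIC)
    for x,g in((-70,16),(50,9.5)):
        P=[(x,-g,47),(x,-g,35),(x,g,35),(x,g,47)]
        q=(proj(nm,[c+u*X+n*Y+[0,0,Z] for X,Y,Z in P])-[x0-.5,y0-.5])*k
        cv2.polylines(i,[q.astype(np.int32)],False,(0,0,255),1)
    out.append(cv2.copyMakeBorder(i,0,440-i.shape[0],0,0,0))
cv2.imwrite("pics/c5.png",np.hstack(out)[:,:800])
E
python3 go.py 420.5 -347.8 110 8.1
```

```text
t 5.2 pos [ 428.3 -247.1  147.8] yaw -37.38 q1,q6 [-31.   6.] F [ 0.5  0.6 -0. ] gap 21.1 ff 39.3
shift [-0.4235  0.2754  0.1885] turn -0.5054
```

View pics/c5.png

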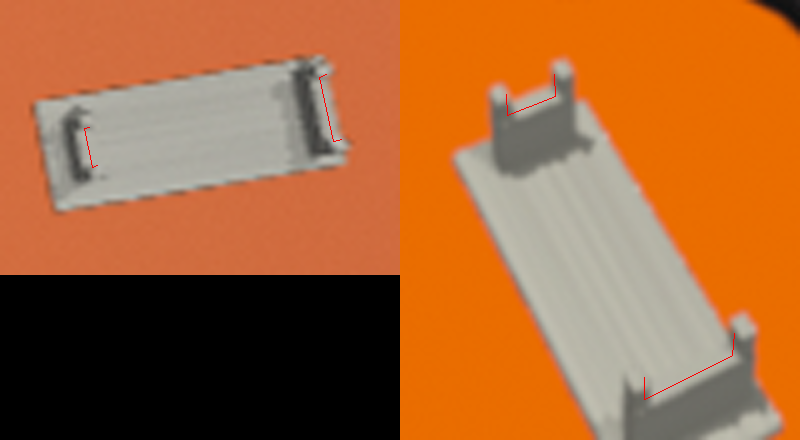

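The notch profiles now match in both views, so the rest's origin is (416.6,-321.1) with heading 98.1°.

Call:
{"op": "step_arm", "data": {
  "steps": [
    [[-0.1,0.06,0],-0.09,18],
    [[-0.2,0.13,0],-0.18,18],
    [[-0.3,0.2,0],-0.27,18],
    [[-0.38,0.25,0],-0.36,18],
    [[-0.42,0.275,0.05],-0.45,18],
    [[-0.4235,0.2755,0.12],-0.505,18],
    [[-0.4235,0.2755,0.1885],-0.505,18],
    [[-0.4235,0.2755,0.1885],-0.505,18],
    [[-0.4235,0.2755,0.1885],-0.505,18]
  ]
}}

```text
t: 6.1
eef_pos: [421.8, -347.3, 111.1]
tcp_rot: [[-0.141, 0.99, -0.001], [0.99, 0.141, 0.001], [0.001, -0.001, -1.0]]
contact_force: [0.8, 0.3, 0.2]
finger_gap: 0.245
finger_force: 39.3
```

```bash
python3 go.py 420.5 -347.8 52 8.1
```

```text
t 6.1 pos [ 421.8 -347.3  111.1] yaw 8.13 q1,q6 [-41. -49.] F [0.8 0.3 0.2] gap 20.9 ff 39.3
shift [-0.0022 -0.0065  0.2954] turn 0.0003
```

Call:
{"op": "step_arm", "data": {
  "steps": [
    [[0,-0.003,0.1],0,18],
    [[0,-0.003,0.2],0,18],
    [[0,-0.003,0.25],0,18],
    [[0,-0.003,0.27],0,18],
    [[0,-0.003,0.28],0,18],
    [[0,-0.003,0.285],0,18],
    [[0,-0.003,0.285],0,18]
  ]
}}

```text
t: 6.8
eef_pos: [421.8, -348.4, 55.4]
tcp_rot: [[-0.142, 0.99, 0.001], [0.99, 0.142, -0.001], [-0.001, 0.001, -1.0]]
contact_force: [0.6, -0.3, -0.3]
finger_gap: 0.245
finger_force: 39.3
```

```bash
python3 go.py 420.5 -347.8 51 8.1
python3 - <<'E'
from h import *
a=env.get_image("side");cv2.imwrite("pics/side2.png",a)
cv2.imwrite("pics/c6.png",cv2.resize(a[290:420,190:340],None,fx=4.5,fy=4.5,interpolation=cv2.INTER_CUBIC))
E
```

```text
t 6.8 pos [ 421.8 -348.4   55.4] yaw 8.16 q1,q6 [-41. -49.] F [ 0.6 -0.3 -0.3] gap 20.9 ff 39.3
shift [ 0.0037 -0.0059  0.0219] turn 0.0006
```

View pics/c6.png

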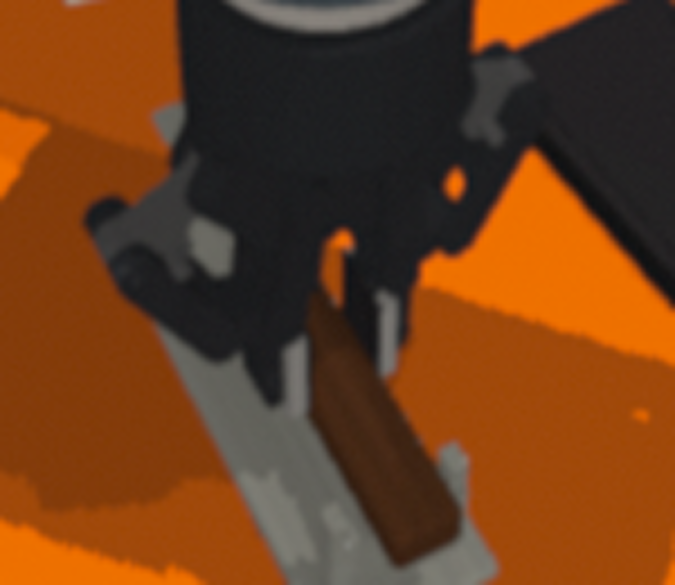

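Call:
{"op": "step_arm", "data": {
  "steps": [
    [[0.002,-0.006,0.008],0,18],
    [[0.002,-0.006,0.014],0,18],
    [[0.002,-0.006,0.02],0,18],
    [[0.002,-0.006,0.022],0,18],
    [[0.002,-0.006,0.022],0,18]
  ]
}}

```text
t: 7.35
eef_pos: [420.2, -347.9, 51.4]
tcp_rot: [[-0.142, 0.99, 0.0], [0.99, 0.142, -0.0], [-0.0, 0.0, -1.0]]
contact_force: [-3.2, 2.3, 10.7]
finger_gap: 0.245
finger_force: 40.8
```

```bash
python3 go.py 420.5 -347.8 51 8.1
```

```text
t 7.35 pos [ 420.2 -347.9   51.4] yaw 8.16 q1,q6 [-41. -49.] F [-3.2  2.3 10.7] gap 20.9 ff 40.8
shift [0.0003 0.0017 0.0018] turn 0.0007
```

Call:
{"op": "step_arm", "data": {
  "steps": [
    [[0,0,0],0,24],
    [[0,0,0],0,32],
    [[0,0,0],0,42],
    [[0,0,0],0,42],
    [[0,0,-0.05],0,42],
    [[0,0,-0.15],0,42],
    [[0,0,-0.35],0,42],
    [[0,0,-0.5],0,42],
    [[0,0,-0.5],0,30]
  ]
}}

```text
t: 8.25
eef_pos: [422.3, -349.7, 155.1]
tcp_rot: [[-0.142, 0.99, 0.006], [0.99, 0.142, -0.005], [-0.006, 0.005, -1.0]]
contact_force: [0.3, -1.2, 0.5]
finger_gap: 0.355
finger_force: 0.0
```

Call:
{"op": "step_arm", "data": {
  "steps": [
    [[0.6,0.4,0],-0.09,10],
    [[1,0.7,0],-0.1,2],
    [[1,0.7,0],-0.1,2],
    [[1,0.7,0],-0.1,2],
    [[1,0.7,0],-0.1,2],
    [[1,0.7,0],-0.1,2],
    [[1,0.7,0],-0.1,2]
  ]
}}

```text
t: 8.95
eef_pos: [530.4, -128.9, 150.1]
tcp_rot: [[-0.298, 0.955, -0.001], [0.955, 0.298, 0.0], [0.0, -0.001, -1.0]]
contact_force: [1.0, 0.3, -0.0]
finger_gap: 0.022
finger_force: 0.0
```

```bash
python3 go.py 655.2 7.3 120 69.4;  python3 - <<'E'
from h import *
b=env.get_image("side");a=env.get_image("top")
cv2.imwrite("pics/side3.png",b);cv2.imwrite("pics/top3.png",a)
x=cv2.resize(b[280:420,190:330],None,fx=2.86,fy=2.86,interpolation=cv2.INTER_CUBIC)
y=cv2.resize(a[200:310,320:450],None,fx=3.05,fy=3.05,interpolation=cv2.INTER_CUBIC)
h=400;z=[cv2.copyMakeBorder(i,0,max(0,h-i.shape[0]),0,0,0)[:h] for i in(x,y)]
cv2.imwrite("pics/c7.png",np.hstack(z))
S,V=cv2.split(cv2.cvtColor(b,cv2.COLOR_BGR2HSV))[1:];r=np.zeros(S.shape,bool);r[320:420,220:330]=1
E
```

```text
t 8.95 pos [ 530.4 -128.9  150.1] yaw 17.32 q1,q6 [-15. -32.] F [ 1.   0.3 -0. ] gap 1.9 ff 0.0
shift [0.4642 0.7987 0.1502] turn -0.5787
```

View pics/c7.png

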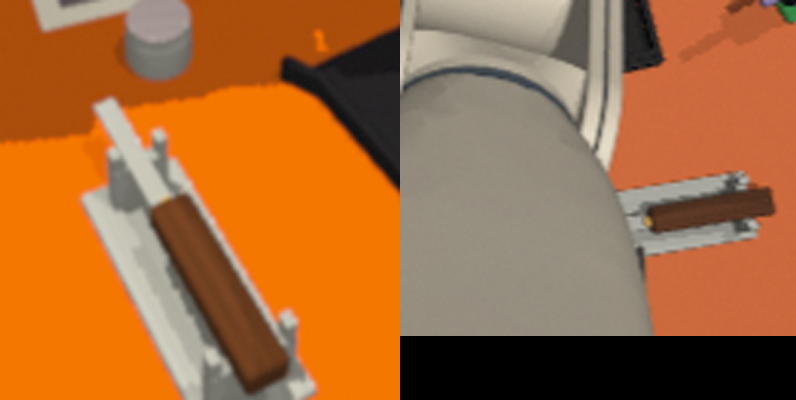

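The spatula lies in both notches. Next is the narrow template.

Call:
{"op": "step_arm", "data": {
  "steps": [
    [[0.2,0.3,0],-0.09,2],
    [[0.35,0.55,0.05],-0.18,2],
    [[0.464,0.75,0.1],-0.27,2],
    [[0.464,0.799,0.15],-0.36,2],
    [[0.464,0.799,0.3],-0.45,2],
    [[0.464,0.799,0.4],-0.54,2],
    [[0.464,0.799,0.4],-0.579,2],
    [[0.464,0.799,0.4],-0.579,2],
    [[0.464,0.799,0.4],-0.579,2]
  ],
  "squeeze": 20
}}

```text
t: 9.95
eef_pos: [655.8, 4.4, 70.6]
tcp_rot: [[-0.934, 0.357, 0.0], [0.357, 0.934, -0.0], [-0.0, 0.0, -1.0]]
contact_force: [-0.2, -0.3, 0.0]
finger_gap: 0.024
finger_force: 0.0
```

```bash
python3 go.py 655.2 7.3 14 69.4
```

```text
t 9.95 pos [655.8   4.4  70.6] yaw 69.06 q1,q6 [ -1. -70.] F [-0.2 -0.3  0. ] gap 2.1 ff 0.0
shift [0.008  0.0124 0.2831] turn -0.0038
```

Call:
{"op": "step_arm", "data": {
  "steps": [
    [[0.006,0.01,0.1],0,2],
    [[0.006,0.01,0.18],0,2],
    [[0.006,0.01,0.22],0,2],
    [[0.006,0.01,0.25],0,2],
    [[0.006,0.01,0.27],0,2],
    [[0.006,0.01,0.283],0,2],
    [[0.006,0.01,0.283],0,2]
  ]
}}

```text
t: 10.65
eef_pos: [655.4, 8.1, 13.8]
tcp_rot: [[-0.935, 0.354, 0.0], [0.354, 0.935, -0.0], [-0.0, 0.0, -1.0]]
contact_force: [0.1, -0.1, -1.0]
finger_gap: 0.027
finger_force: 0.0
```

Call:
{"op": "step_arm", "data": {
  "steps": [
    [[0,0,0],0,6],
    [[0,0,0],0,10],
    [[0,0,0],0,14],
    [[0,0,0],0,18],
    [[0,0,0],0,22],
    [[0,0,0],0,22],
    [[0,0,0],0,22]
  ]
}}

```text
t: 11.35
eef_pos: [655.3, 8.1, 13.8]
tcp_rot: [[-0.935, 0.354, 0.0], [0.354, 0.935, -0.0], [-0.0, -0.0, -1.0]]
contact_force: [-0.3, -0.3, 0.4]
finger_gap: 0.257
finger_force: 0.0
```

```bash
python3 go.py 655.2 7.3 14 69.4
```

```text
t 11.35 pos [655.3   8.1  13.8] yaw 69.27 q1,q6 [ -0. -70.] F [-0.3 -0.3  0.4] gap 22.0 ff 0.0
shift [-0.0011 -0.004  -0.0008] turn -0.0014
```

Call:
{"op": "step_arm", "data": {
  "steps": [
    [[0,0,0.005],0,25],
    [[0,0,0.01],0,28],
    [[0,0,0.01],0,31],
    [[0,0,0.01],0,34],
    [[0,0,0.01],0,34],
    [[0,0,0.01],0,34]
  ]
}}

```text
t: 11.95
eef_pos: [655.5, 8.1, 12.0]
tcp_rot: [[-0.935, 0.354, 0.0], [0.354, 0.935, -0.0], [-0.0, 0.0, -1.0]]
contact_force: [0.1, -0.5, 4.4]
finger_gap: 0.367
finger_force: 21.1
```

```bash
python3 go.py 655.2 7.3 14 69.4
```

```text
t 11.95 pos [655.5   8.1  12. ] yaw 69.27 q1,q6 [ -0. -70.] F [ 0.1 -0.5  4.4] gap 31.3 ff 21.1
shift [-0.0002 -0.0042 -0.0099] turn -0.0014
```

Call:
{"op": "step_arm", "data": {
  "steps": [
    [[0.004,-0.05,0],-0.03,34],
    [[0.008,-0.15,0],-0.08,34],
    [[0.012,-0.25,0],-0.13,34],
    [[0.016,-0.35,0],-0.18,34],
    [[0.02,-0.44,0],-0.23,34],
    [[0.03,-0.53,0],-0.28,34],
    [[0.07,-0.62,0],-0.33,34],
    [[0.11,-0.7,0],-0.355,34],
    [[0.15,-0.78,0],-0.355,34],
    [[0.18,-0.84,0],-0.355,34],
    [[0.192,-0.872,0],-0.355,34],
    [[0.192,-0.872,0],-0.355,34],
    [[0.192,-0.872,0],-0.355,34]
  ]
}}

```text
t: 13.25
eef_pos: [556.9, -142.1, 12.0]
tcp_rot: [[-0.981, -0.194, -0.001], [-0.194, 0.981, -0.0], [0.001, -0.0, -1.0]]
contact_force: [-3.3, -3.4, 7.9]
finger_gap: 0.369
finger_force: 21.1
```

```bash
python3 go.py 584 -273.8 12 101.2
python3 - <<'E'
from h import *
cv2.imwrite("pics/side4.png",env.get_image("side"))
cv2.imwrite("pics/c8.png",env.get_image("top"))
E
```

```text
t 13.25 pos [ 556.9 -142.1   12. ] yaw 101.19 q1,q6 [ -15. -117.] F [-3.3 -3.4  7.9] gap 31.5 ff 21.1
shift [-0.0049 -0.6724 -0.    ] turn -0.0001
```

Run:
```python
from h import *
a=cv2.imread("pics/side4.png");q=proj("side",[[557,-142,8]])[0];print(q)
S,V=cv2.split(cv2.cvtColor(a,cv2.COLOR_BGR2HSV))[1:]
r=np.zeros(S.shape,bool);x,y=q.astype(int);r[y-45:y+45,x-60:x+60]=1
for t in(110,150):
  for c in blobs((V>t)&(S<70)&r,60): print(t,c.min(0),c.max(0),*rect(ray("side",c,8)))
k=a[y-90:y+90,x-110:x+110]
b=cv2.imread("pics/c8.png")[170:260,300:420]
k=cv2.resize(k,None,fx=2.2,fy=2.2,interpolation=cv2.INTER_CUBIC);b=cv2.resize(b,None,fx=2.6,fy=2.6)
cv2.imwrite("pics/c9.png",np.hstack([k,cv2.copyMakeBorder(b,0,k.shape[0]-b.shape[0],0,0,0)]))
```

```text
[294.98992212 270.47738914]
110 [234 253] [328 306] [ 514.  -150.8] [169.1 107.8] 12.1
110 [316 225] [353 261] [666.8 -91. ] [123.2  78. ] 64.9
110 [234 225] [274 263] [513.1 -37.6] [121.3  82.7] 74.1
150 [234 271] [269 294] [ 473.8 -146. ] [44.  69.2] 89.5
150 [277 267] [328 296] [ 561.8 -167. ] [78.9 57.7] 9.6
150 [321 248] [353 261] [ 652.5 -127.3] [77.1 18.2] 0.4
150 [342 225] [353 238] [715.1 -67.8] [47.6 17.4] 88.5
150 [234 225] [254 237] [496.7   3.9] [28.  57.1] 22.4
```

Call:
{"op": "step_arm", "data": {
  "steps": [
    [[-0.004,-0.06,0],0,34],
    [[-0.005,-0.14,0],0,34],
    [[-0.005,-0.22,0],0,34],
    [[-0.005,-0.3,0],0,34],
    [[-0.005,-0.36,0],0,34],
    [[-0.005,-0.42,0],0,34],
    [[-0.005,-0.48,0],0,34],
    [[-0.005,-0.54,0],0,34],
    [[-0.005,-0.58,0],0,34],
    [[-0.005,-0.6,0],0,34]
  ]
}}

```text
t: 14.35
eef_pos: [581.9, -258.8, 12.0]
tcp_rot: [[-0.981, -0.194, -0.001], [-0.194, 0.981, 0.001], [0.001, 0.001, -1.0]]
contact_force: [-0.3, 5.6, 8.7]
finger_gap: 0.369
finger_force: 22.5
```

```bash
python3 go.py 584 -273.8 12 101.2
```

```text
t 14.35 pos [ 581.9 -258.8   12. ] yaw 101.17 q1,q6 [ -25. -126.] F [-0.3  5.6  8.7] gap 31.5 ff 22.5
shift [ 0.004  -0.0755 -0.0002] turn -0.0003
```

Force is only sliding friction so far. I'll creep to the stop.

Call:
{"op": "step_arm", "data": {
  "steps": [
    [[0,-0.02,0],0,34],
    [[0,-0.035,0],0,34],
    [[0,-0.05,0],0,34],
    [[0,-0.06,0],0,34],
    [[0,-0.07,0],0,34],
    [[0,-0.07,0],0,34]
  ]
}}

```text
t: 14.95
eef_pos: [584.5, -272.1, 12.0]
tcp_rot: [[-0.981, -0.194, -0.001], [-0.194, 0.981, 0.001], [0.001, 0.001, -1.0]]
contact_force: [-1.1, 3.2, 6.3]
finger_gap: 0.367
finger_force: 22.4
```

Call:
{"op": "step_arm", "data": {
  "steps": [
    [[0,-0.01,0],0,34],
    [[0,-0.02,0],0,34],
    [[0,-0.02,0],0,34]
  ]
}}

```text
t: 15.25
eef_pos: [584.8, -274.1, 12.0]
tcp_rot: [[-0.981, -0.194, -0.003], [-0.194, 0.981, 0.003], [0.002, 0.004, -1.0]]
contact_force: [-1.3, 11.2, 11.4]
finger_gap: 0.371
finger_force: 24.1
```

```bash
python3 go.py 584 -273.8 12 101.2
```

```text
t 15.25 pos [ 584.8 -274.1   12. ] yaw 101.21 q1,q6 [ -26. -128.] F [-1.3 11.2 11.4] gap 31.7 ff 24.1
shift [ 0.0038  0.0024 -0.0001] turn 0.0001
```

Call:
{"op": "step_arm", "data": {
  "steps": [
    [[0,-0.008,0],0,34],
    [[0,-0.014,0],0,34],
    [[0,-0.014,0],0,34]
  ]
}}

```text
t: 15.55
eef_pos: [584.8, -274.3, 12.0]
tcp_rot: [[-0.981, -0.194, -0.005], [-0.194, 0.981, 0.007], [0.003, 0.007, -1.0]]
contact_force: [-1.4, 23.2, 16.6]
finger_gap: 0.372
finger_force: 25.2
```

```bash
python3 go.py 584 -273.8 12 101.2
```

```text
t 15.55 pos [ 584.8 -274.3   12. ] yaw 101.2 q1,q6 [ -26. -128.] F [-1.4 23.2 16.6] gap 31.7 ff 25.2
shift [0.0036 0.0032 0.    ] turn 0.0
```

Call:
{"op": "step_arm", "data": {
  "steps": [
    [[0,0,0],0,24],
    [[0,0,0],0,18],
    [[0,0.01,0],0,14],
    [[0,0.02,0],0,12],
    [[0,0.02,-0.03],0,12],
    [[0,0.02,-0.1],0,12],
    [[0,0.02,-0.3],0,8],
    [[0,0.02,-0.5],0,4],
    [[0,0.02,-0.6],0,2]
  ]
}}

```text
t: 16.45
eef_pos: [586.4, -275.9, 135.9]
tcp_rot: [[-0.981, -0.194, 0.003], [-0.194, 0.981, -0.002], [-0.003, -0.002, -1.0]]
contact_force: [0.3, -0.7, 0.3]
finger_gap: 0.026
finger_force: 0.0
```

Call:
{"op": "step_arm", "data": {
  "steps": [
    [[-0.3,0.4,0],0,2],
    [[-0.6,0.8,0],0,2],
    [[-0.8,1,0],0,2],
    [[-0.8,1,0],0,2],
    [[-0.8,1,0],0,2],
    [[-0.8,1,0],0,2],
    [[-0.8,1,0],0,2],
    [[-0.8,1,0],0,2]
  ]
}}

```text
t: 17.25
eef_pos: [702.4, -48.8, 131.9]
tcp_rot: [[-0.981, -0.194, -0.001], [-0.194, 0.981, -0.0], [0.001, -0.0, -1.0]]
contact_force: [-0.4, 0.3, -0.1]
finger_gap: 0.026
finger_force: 0.0
```

```bash
python3 - <<'E'
from h import *
a=env.get_image("top");b=env.get_image("side");cv2.imwrite("pics/top5.png",a);cv2.imwrite("pics/side5.png",b)
for nm,im,(x0,x1,y0,y1) in [("side",b,(185,275,210,268)),("side",b,(285,400,270,360)),("top",a,(340,420,175,240)),("top",a,(240,316,222,284))]:
    S,V=cv2.split(cv2.cvtColor(im,cv2.COLOR_BGR2HSV))[1:]
    r=np.zeros(S.shape,bool);r[y0:y1,x0:x1]=1
    for c in blobs((V>165)&(S<60)&r,80):
        p=cv2.approxPolyDP(c.astype(np.int32)[:,None],3,True)[:,0]
        print(nm,*rect(ray(nm,c,8)),np.c_[p,ray(nm,p,8)[:,:2]].round().tolist())
E
python3 go.py 450 0 12 60
```

```text
side [397.  -39.1] [76.5 15.2] 89.3 [[190.0, 244.0, 390.0, -1.0], [197.0, 266.0, 390.0, -70.0], [205.0, 267.0, 403.0, -77.0], [200.0, 251.0, 404.0, -29.0]]
side [417.4  85.4] [60.  50.3] 70.8 [[185.0, 226.0, 392.0, 63.0], [190.0, 226.0, 402.0, 59.0], [188.0, 213.0, 407.0, 108.0], [208.0, 210.0, 451.0, 105.0], [185.0, 211.0, 402.0, 118.0]]
side [ 588.  -266.3] [ 70.  100.9] 11.2 [[337.0, 289.0, 608.0, -211.0], [308.0, 304.0, 545.0, -226.0], [345.0, 345.0, 564.0, -322.0], [376.0, 325.0, 630.0, -304.0]]
top [ 585.  -266.2] [75.4 97.9] 11.5 [[392.0, 191.0, 625.0, -308.0], [355.0, 197.0, 610.0, -211.0], [362.0, 224.0, 539.0, -226.0], [398.0, 216.0, 559.0, -319.0]]
top [430.3  -8. ] [188.6  72.3] 88.9 [[240.0, 255.0, 466.0, 86.0], [240.0, 283.0, 396.0, 86.0], [315.0, 283.0, 392.0, -101.0], [314.0, 259.0, 452.0, -100.0]]
t 17.35 pos [702.4 -49.7 131.9] yaw 101.12 q1,q6 [  -5. -106.] F [ 0.1 -0.2 -0. ] gap 2.1 ff 0.0
shift [1.1897 0.4873 0.6004] turn 0.4569
```

The images put the narrow template about 6 mm short of where the TCP was at contact. I'll go back in and push with the fingers closed to be sure.

```bash
python3 go.py 584 -270 70 101.2
```

```text
t 17.35 pos [702.4 -49.7 131.9] yaw 101.12 q1,q6 [  -5. -106.] F [ 0.1 -0.2 -0. ] gap 2.1 ff 0.0
shift [ 0.7929 -0.9665  0.31  ] turn -0.0009
```

Call:
{"op": "step_arm", "data": {
  "steps": [
    [[0.2,-0.3,0],0,8],
    [[0.5,-0.6,0],0,8],
    [[0.793,-0.967,0.1],0,8],
    [[0.793,-0.967,0.2],0,8],
    [[0.793,-0.967,0.25],0,8],
    [[0.793,-0.967,0.31],0,8],
    [[0.793,-0.967,0.31],0,8],
    [[0.793,-0.967,0.45],0,8],
    [[0.793,-0.967,0.55],0,8],
    [[0.793,-0.967,0.585],0,8],
    [[0.793,-0.967,0.59],0,8],
    [[0.793,-0.967,0.59],0,8]
  ]
}}

```text
t: 18.55
eef_pos: [586.2, -268.4, 14.8]
tcp_rot: [[-0.981, -0.195, 0.001], [-0.195, 0.981, -0.0], [-0.001, -0.001, -1.0]]
contact_force: [0.1, -0.2, -0.4]
finger_gap: 0.095
finger_force: 0.0
```

Call:
{"op": "step_arm", "data": {
  "steps": [
    [[0,-0.015,0],0,8],
    [[0,-0.03,0],0,8],
    [[0,-0.04,0],0,8],
    [[0,-0.05,0],0,8],
    [[0,-0.05,0],0,8]
  ]
}}

```text
t: 19.05
eef_pos: [587.4, -278.9, 14.0]
tcp_rot: [[-0.981, -0.194, 0.0], [-0.194, 0.981, -0.0], [-0.0, -0.0, -1.0]]
contact_force: [-0.4, 0.8, 0.5]
finger_gap: 0.097
finger_force: 0.0
```

```bash
python3 go.py 584 -270 70 101.2
```

```text
t 19.05 pos [ 587.4 -278.9   14. ] yaw 101.2 q1,q6 [ -26. -128.] F [-0.4  0.8  0.5] gap 8.3 ff 0.0
shift [ 0.0079  0.0469 -0.2798] turn -0.0
```

Call:
{"op": "step_arm", "data": {
  "steps": [
    [[0,-0.01,0],0,8],
    [[0,-0.02,0],0,8],
    [[0,-0.028,0],0,8],
    [[0,-0.036,0],0,8],
    [[0,-0.036,0],0,8]
  ]
}}

```text
t: 19.55
eef_pos: [588.5, -284.9, 13.8]
tcp_rot: [[-0.981, -0.194, -0.001], [-0.194, 0.981, 0.001], [0.0, 0.001, -1.0]]
contact_force: [-0.9, 4.1, 1.8]
finger_gap: 0.094
finger_force: 2.1
```

Call:
{"op": "step_arm", "data": {
  "steps": [
    [[0,-0.01,0],0,8],
    [[0,-0.018,0],0,8],
    [[0,-0.018,0],0,8]
  ]
}}

```text
t: 19.85
eef_pos: [588.5, -285.4, 13.7]
tcp_rot: [[-0.981, -0.194, -0.003], [-0.194, 0.981, 0.005], [0.002, 0.006, -1.0]]
contact_force: [-0.4, 17.4, 8.3]
finger_gap: 0.092
finger_force: 9.0
```

```bash
python3 go.py 584 -270 70 101.2
```

```text
t 19.85 pos [ 588.5 -285.4   13.7] yaw 101.19 q1,q6 [ -27. -128.] F [-0.4 17.4  8.3] gap 7.8 ff 9.0
shift [ 0.0078  0.0815 -0.281 ] turn -0.0002
```

Contact came at exactly the predicted home position, so the narrow template is home. Retreat and move to the wide one.

Call:
{"op": "step_arm", "data": {
  "steps": [
    [[0,0.02,0],0,8],
    [[0,0.05,0],0,8],
    [[0,0.05,0],0,8],
    [[0,0.05,-0.1],0,8],
    [[0,0.05,-0.3],0,4],
    [[0,0.05,-0.5],0,2],
    [[0,0.05,-0.6],0,2]
  ]
}}

```text
t: 20.55
eef_pos: [588.9, -280.6, 137.4]
tcp_rot: [[-0.981, -0.194, 0.004], [-0.194, 0.981, -0.002], [-0.004, -0.003, -1.0]]
contact_force: [0.3, 0.8, -0.0]
finger_gap: 0.025
finger_force: 0.0
```

Call:
{"op": "step_arm", "data": {
  "steps": [
    [[-0.3,0.4,0],0,2],
    [[-0.6,0.8,0],0,2],
    [[-0.9,1,0],0,2],
    [[-1,1,0],0,2],
    [[-1,1,0],0,2],
    [[-1,1,0],0,2],
    [[-1,1,0],0,2]
  ]
}}

```text
t: 21.25
eef_pos: [747.5, -40.4, 133.8]
tcp_rot: [[-0.98, -0.198, 0.003], [-0.198, 0.98, 0.0], [-0.003, -0.0, -1.0]]
contact_force: [0.7, -1.0, -0.4]
finger_gap: 0.021
finger_force: 0.0
```

```bash
python3 - <<'E'
from h import *
a=env.get_image("top");b=env.get_image("side");cv2.imwrite("pics/top6.png",a);cv2.imwrite("pics/side6.png",b)
S,V=cv2.split(cv2.cvtColor(a,cv2.COLOR_BGR2HSV))[1:]
print("V row256",V[256,232:325].tolist());print("V col279",V[215:295,279].tolist())
E
python3 go.py 460 0 12 60
```

```text
V row256 [195, 196, 195, 195, 196, 195, 194, 195, 195, 194, 195, 195, 194, 196, 195, 194, 194, 194, 194, 194, 195, 194, 194, 193, 193, 195, 195, 193, 193, 194, 192, 194, 193, 194, 193, 193, 194, 194, 195, 193, 194, 192, 194, 194, 193, 193, 193, 193, 193, 193, 194, 193, 194, 192, 193, 192, 192, 192, 192, 193, 193, 192, 193, 194, 193, 190, 190, 191, 193, 192, 190, 192, 191, 192, 192, 192, 193, 193, 192, 192, 192, 191, 192, 191, 191, 191, 191, 191, 190, 191, 191, 191, 190]
V col279 [152, 151, 151, 151, 136, 113, 115, 122, 128, 133, 138, 142, 146, 148, 153, 154, 157, 159, 160, 164, 167, 167, 172, 171, 172, 174, 175, 178, 178, 179, 182, 182, 183, 186, 185, 188, 188, 189, 190, 191, 192, 193, 195, 197, 197, 196, 197, 200, 201, 202, 204, 205, 206, 208, 211, 211, 210, 211, 211, 209, 210, 212, 210, 210, 210, 209, 209, 207, 205, 204, 201, 201, 201, 198, 199, 196, 196, 193, 193, 192]
t 21.35 pos [744.6 -43.9 133.3] yaw 101.3 q1,q6 [  -4. -106.] F [-0.2 -0.8  0.8] gap 1.7 ff 0.0
shift [1.3522 0.4942 0.6071] turn 0.4589
```

Call:
{"op": "step_arm", "data": {
  "steps": [
    [[0.1,0.5,0],0,2],
    [[0.2,1,0],0,2],
    [[0.2,1,0],0,2],
    [[0.2,1,0],0,2],
    [[0.2,1,0],0,2],
    [[0.2,1,0],0,2]
  ]
}}

```text
t: 21.95
eef_pos: [665.8, 143.9, 134.0]
tcp_rot: [[-0.981, -0.196, -0.0], [-0.196, 0.981, -0.001], [0.0, -0.0, -1.0]]
contact_force: [-0.2, -1.1, -0.2]
finger_gap: 0.021
finger_force: 0.0
```

Call:
{"op": "step_arm", "data": {
  "steps": [
    [[0.3,0.5,0],0.1,2],
    [[0.4,0.8,0],0.2,2],
    [[0.4,0.8,0],0.3,2],
    [[0.4,0.8,0],0.3,2],
    [[0.4,0.8,0],0.3,2]
  ]
}}

```text
t: 22.45
eef_pos: [555.8, 286.0, 133.9]
tcp_rot: [[-0.962, 0.271, -0.001], [0.271, 0.962, -0.0], [0.001, -0.0, -1.0]]
contact_force: [0.0, -0.9, 0.3]
finger_gap: 0.024
finger_force: 0.0
```

```bash
python3 go.py 460 0 70 60
python3 - <<'E'
from h import *
a=env.get_image("top");b=env.get_image("side");cv2.imwrite("pics/top7.png",a);cv2.imwrite("pics/side7.png",b)
up=4
for nm,im in(("top",a),("side",b),("top",cv2.imread("pics/top0.png"))):
    big=cv2.resize(im,None,fx=up,fy=up,interpolation=cv2.INTER_CUBIC)
    h=cv2.cvtColor(big,cv2.COLOR_BGR2HSV);S=h[...,1];V=h[...,2]
    # mat interior polygon, to cut the white border off
    m=np.zeros(S.shape,np.uint8)
    P=np.array([[392,110,0],[392,-110,0],[700,-110,0],[700,110,0]],float)
    cv2.fillPoly(m,[((proj(nm,P)+.5)*up).astype(np.int32)],1)
    for c in blobs((V>165)&(S<60)&(m>0),1000):
        c=(c+.5)/up-.5
        W=ray(nm,c,8)
        p=((cv2.approxPolyDP((c*up).astype(np.int32)[:,None],8,True)[:,0])/up)
        print(nm,*rect(W),ray(nm,p,8)[:,:2].round(1).tolist())
E
```

```text
t 22.45 pos [555.8 286.  133.9] yaw 74.25 q1,q6 [ 26. -48.] F [ 0.  -0.9  0.3] gap 2.1 ff 0.0
shift [ 0.0728 -1.5065  0.3197] turn 0.1583
top [438.9 -27.2] [158.1 115.9] 26.4 [[482.9, 59.1], [461.1, 40.5], [465.8, 20.9], [457.4, 12.9], [476.5, 20.1], [494.2, -20.6], [443.9, -44.0], [424.0, -4.1], [404.4, -18.7], [392.1, -18.5], [391.6, -108.9], [404.6, -108.7], [405.0, -20.0], [438.1, -87.2], [530.8, -45.5]]
side [397.6 -61.2] [ 14.1 114.6] 0.1 [[390.5, -3.5], [390.6, -117.8], [404.2, -117.9], [404.0, -28.7]]
side [460.9 -14. ] [106.5 117.4] 24.1 [[484.8, 59.1], [460.3, 43.4], [463.7, 25.3], [454.0, 12.3], [476.3, 18.1], [490.6, -13.8], [488.0, -22.4], [444.7, -41.4], [425.6, -4.0], [406.0, -10.6], [435.8, -86.8], [530.1, -45.7]]
side [395.9  62.7] [10.8 72.1] 0.1 [[392.2, 99.3], [391.4, 27.2], [400.4, 33.8], [400.7, 98.4]]
top [ 4.609e+02 -2.000e-01] [218.8 139.4] 89.9 [[400.3, -109.2], [405.0, -20.0], [438.1, -87.2], [493.5, -61.1], [464.1, -35.7], [443.9, -44.0], [426.5, 0.2], [435.2, -5.6], [444.1, 6.2], [477.1, 19.5], [494.2, -19.3], [489.0, -25.5], [519.9, -49.1], [530.9, -44.2], [481.7, 62.9], [402.9, 31.2], [404.3, 109.6], [392.0, 109.6], [391.6, -108.9]]
top [655.3   7.3] [101.   80.3] 69.5 [[698.3, 44.3], [635.8, 66.8], [602.7, -24.7], [674.6, -52.2], [697.7, 7.2]]
```

Call:
{"op": "step_arm", "data": {
  "steps": [
    [[0.02,-0.4,0],-0.09,2],
    [[0.04,-0.8,0],-0.18,2],
    [[0.04,-1,0],-0.27,2],
    [[0.04,-1,0],-0.36,2],
    [[0.04,-1,0],-0.445,2],
    [[0.04,-1,0],-0.445,2]
  ]
}}

```text
t: 23.15
eef_pos: [495.5, 91.9, 134.1]
tcp_rot: [[-0.913, -0.407, 0.001], [-0.407, 0.913, -0.0], [-0.0, -0.0, -1.0]]
contact_force: [0.6, 0.3, -0.1]
finger_gap: 0.022
finger_force: 0.0
```

```bash
python3 go.py 460.3 -12.3 70 114.3
```

```text
t 23.15 pos [495.5  91.9 134.1] yaw 114.04 q1,q6 [   9. -105.] F [ 0.6  0.3 -0.1] gap 1.8 ff 0.0
shift [ 0.3731 -0.4037  0.3205] turn -0.0029
```

Call:
{"op": "step_arm", "data": {
  "steps": [
    [[0.2,-0.2,0.1],0,2],
    [[0.373,-0.404,0.2],-0.003,2],
    [[0.373,-0.404,0.3],-0.003,2],
    [[0.373,-0.404,0.32],-0.003,2],
    [[0.373,-0.404,0.4],-0.003,2],
    [[0.373,-0.404,0.5],-0.003,2],
    [[0.373,-0.404,0.56],-0.003,2],
    [[0.373,-0.404,0.59],-0.003,2],
    [[0.373,-0.404,0.6],-0.003,2]
  ]
}}

```text
t: 24.05
eef_pos: [460.4, -8.7, 13.5]
tcp_rot: [[-0.91, -0.415, -0.0], [-0.415, 0.91, 0.0], [0.0, 0.0, -1.0]]
contact_force: [0.4, -0.6, 0.1]
finger_gap: 0.026
finger_force: 0.0
```

Call:
{"op": "step_arm", "data": {
  "steps": [
    [[0,0,0],0,8],
    [[0,0,0],0,14],
    [[0,0,0],0,20],
    [[0,0,0.004],0,25],
    [[0,0,0.008],0,28],
    [[0,0,0.01],0,31],
    [[0,0,0.01],0,34],
    [[0,0,0.01],0,34],
    [[0,0,0.01],0,34]
  ]
}}

```text
t: 24.95
eef_pos: [460.5, -9.1, 12.0]
tcp_rot: [[-0.91, -0.415, 0.001], [-0.415, 0.91, -0.0], [-0.001, -0.0, -1.0]]
contact_force: [2.4, -2.5, 3.3]
finger_gap: 0.369
finger_force: 20.9
```

```bash
python3 go.py 460.3 -12.3 12 114.3;python3 go.py 575 112 12 80.8
```

```text
t 24.95 pos [460.5  -9.1  12. ] yaw 114.54 q1,q6 [  -3. -117.] F [ 2.4 -2.5  3.3] gap 31.6 ff 20.9
shift [ 0.0076 -0.0142 -0.0001] turn 0.0027
t 24.95 pos [460.5  -9.1  12. ] yaw 114.54 q1,q6 [  -3. -117.] F [ 2.4 -2.5  3.3] gap 31.6 ff 20.9
shift [-7.723e-01  3.130e-01  3.000e-04] turn 0.3749
```

Call:
{"op": "step_arm", "data": {
  "steps": [
    [[-0.04,0.015,0],0.03,34],
    [[-0.11,0.045,0],0.07,34],
    [[-0.19,0.08,0],0.11,34],
    [[-0.27,0.11,0],0.15,34],
    [[-0.35,0.145,0],0.19,34],
    [[-0.43,0.18,0],0.23,34],
    [[-0.51,0.21,0],0.27,34],
    [[-0.59,0.245,0],0.31,34],
    [[-0.67,0.28,0],0.35,34],
    [[-0.73,0.305,0],0.375,34],
    [[-0.77,0.32,0],0.375,34],
    [[-0.77,0.32,0],0.375,34]
  ]
}}

```text
t: 26.15
eef_pos: [573.5, 114.0, 12.0]
tcp_rot: [[-0.987, 0.16, -0.001], [0.16, 0.987, 0.0], [0.001, 0.0, -1.0]]
contact_force: [-0.2, 3.0, 4.7]
finger_gap: 0.369
finger_force: 22.2
```

```bash
python3 go.py 598 261.6 12 80.8
python3 - <<'E'
from h import *
b=env.get_image("side");cv2.imwrite("pics/side8.png",b);a=env.get_image("top");cv2.imwrite("pics/top8.png",a)
for nm,im in(("side",b),("top",a)):
    x,y=proj(nm,[[574,113,8]])[0].astype(int)
    S,V=cv2.split(cv2.cvtColor(im,cv2.COLOR_BGR2HSV))[1:]
    r=np.zeros(S.shape,bool);r[y-40:y+40,x-45:x+50]=1
    for c in blobs((V>150)&(S<60)&r,60): print(nm,c.min(0),c.max(0),*rect(ray(nm,c,8)))
p=[cv2.imread("pics/side8.png")[130:270,190:330],cv2.imread("pics/top8.png")[150:290,160:300]]
cv2.imwrite("pics/c10.png",cv2.resize(np.hstack(p),None,fx=2.8,fy=2.8,interpolation=cv2.INTER_CUBIC))
E
```

```text
t 26.15 pos [573.5 114.   12. ] yaw 80.81 q1,q6 [ 10. -71.] F [-0.2  3.   4.7] gap 31.5 ff 22.2
shift [-3.000e-03  7.483e-01 -1.000e-04] turn 0.0002
side [231 184] [308 215] [601.6 108.5] [123. 189.] 79.3
top [184 230] [269 251] [503.1 119.3] [214.3  53.5] 89.0
top [193 172] [243 200] [645.1 141.8] [130.2  74.3] 89.1
```

Call:
{"op": "step_arm", "data": {
  "steps": [
    [[-0.003,0.06,0],0,34],
    [[-0.003,0.14,0],0,34],
    [[-0.003,0.22,0],0,34],
    [[-0.003,0.3,0],0,34],
    [[-0.003,0.36,0],0,34],
    [[-0.003,0.42,0],0,34],
    [[-0.003,0.42,0],0,34]
  ]
}}

```text
t: 26.95
eef_pos: [587.7, 197.3, 12.0]
tcp_rot: [[-0.987, 0.159, 0.0], [0.159, 0.987, 0.001], [-0.0, 0.001, -1.0]]
contact_force: [-0.2, 4.7, 4.7]
finger_gap: 0.369
finger_force: 22.3
```

Call:
{"op": "step_arm", "data": {
  "steps": [
    [[0,0.05,0],0,34],
    [[0,0.11,0],0,34],
    [[0,0.17,0],0,34],
    [[0,0.22,0],0,34],
    [[0,0.25,0],0,34],
    [[0,0.27,0],0,34],
    [[0,0.27,0],0,34]
  ]
}}

```text
t: 27.65
eef_pos: [595.9, 248.8, 12.0]
tcp_rot: [[-0.987, 0.16, -0.001], [0.16, 0.987, -0.001], [0.001, -0.001, -1.0]]
contact_force: [-1.3, -0.3, 7.0]
finger_gap: 0.37
finger_force: 22.5
```

```bash
python3 go.py 598 261.6 12 80.8
```

```text
t 27.65 pos [595.9 248.8  12. ] yaw 80.8 q1,q6 [ 22. -59.] F [-1.3 -0.3  7. ] gap 31.6 ff 22.5
shift [-0.      0.0647 -0.0002] turn -0.0
```

Call:
{"op": "step_arm", "data": {
  "steps": [
    [[0,0.015,0],0,34],
    [[0,0.03,0],0,34],
    [[0,0.04,0],0,34],
    [[0,0.05,0],0,34],
    [[0,0.05,0],0,34]
  ]
}}

```text
t: 28.15
eef_pos: [597.4, 258.0, 12.0]
tcp_rot: [[-0.987, 0.16, -0.001], [0.16, 0.987, -0.001], [0.001, -0.001, -1.0]]
contact_force: [-0.5, -3.6, 8.1]
finger_gap: 0.37
finger_force: 22.7
```

Call:
{"op": "step_arm", "data": {
  "steps": [
    [[0,0.01,0],0,34],
    [[0,0.02,0],0,34],
    [[0,0.02,0],0,34]
  ]
}}

```text
t: 28.45
eef_pos: [598.1, 261.9, 12.0]
tcp_rot: [[-0.987, 0.16, -0.001], [0.16, 0.987, -0.001], [0.001, -0.001, -1.0]]
contact_force: [-0.9, -4.7, 7.4]
finger_gap: 0.369
finger_force: 22.7
```

```bash
python3 go.py 598 261.6 12 80.8
```

```text
t 28.45 pos [598.1 261.9  12. ] yaw 80.78 q1,q6 [ 23. -58.] F [-0.9 -4.7  7.4] gap 31.6 ff 22.7
shift [ 0.0001 -0.0016 -0.0001] turn -0.0002
```

Not at the stop yet, so I'll keep creeping.

Call:
{"op": "step_arm", "data": {
  "steps": [
    [[0,0.01,0],0,34],
    [[0,0.02,0],0,34],
    [[0,0.02,0],0,34]
  ]
}}

```text
t: 28.75
eef_pos: [598.2, 263.4, 12.0]
tcp_rot: [[-0.987, 0.16, -0.003], [0.16, 0.987, -0.004], [0.003, -0.005, -1.0]]
contact_force: [-1.5, -15.6, 12.6]
finger_gap: 0.368
finger_force: 24.6
```

Call:
{"op": "step_arm", "data": {
  "steps": [
    [[0,0.01,0],0,34],
    [[0,0.015,0],0,34],
    [[0,0.015,0],0,34]
  ]
}}

```text
t: 29.05
eef_pos: [598.2, 263.6, 12.0]
tcp_rot: [[-0.987, 0.16, -0.005], [0.16, 0.987, -0.008], [0.004, -0.009, -1.0]]
contact_force: [-1.9, -29.1, 18.3]
finger_gap: 0.368
finger_force: 25.0
```

```bash
python3 go.py 598 261.6 12 80.8
```

```text
t 29.05 pos [598.2 263.6  12. ] yaw 80.79 q1,q6 [ 23. -58.] F [ -1.9 -29.1  18.3] gap 31.5 ff 25.0
shift [-0.0005 -0.0099  0.0003] turn -0.0001
```

Hard stop: 29 N with no further motion. Release, retreat straight up, and take a final look.

Call:
{"op": "step_arm", "data": {
  "steps": [
    [[0,0,0],0,24],
    [[0,0,0],0,18],
    [[0,-0.01,0],0,14],
    [[0,-0.025,0],0,12],
    [[0,-0.025,0],0,12],
    [[0,-0.025,-0.04],0,12],
    [[0,-0.025,-0.15],0,12],
    [[0,-0.025,-0.35],0,8],
    [[0,-0.025,-0.55],0,8],
    [[0,-0.025,-0.75],0,8]
  ]
}}

```text
t: 30.05
eef_pos: [598.1, 264.8, 163.1]
tcp_rot: [[-0.987, 0.16, -0.001], [0.16, 0.987, -0.001], [0.001, -0.001, -1.0]]
contact_force: [1.3, 1.4, -0.0]
finger_gap: 0.093
finger_force: 0.0
```

Call:
{"op": "step_arm", "data": {
  "steps": [
    [[0,0.4,-0.2],0,8],
    [[0,0.8,-0.4],0,8],
    [[0,1,-0.4],0,8],
    [[0,1,-0.4],0,8],
    [[0,1,-0.4],0,8],
    [[0,1,-0.4],0,8],
    [[0,1,-0.4],0,8],
    [[0,1,-0.4],0,8]
  ]
}}

```text
t: 30.85
eef_pos: [630.4, 460.8, 240.8]
tcp_rot: [[-0.987, 0.161, -0.002], [0.161, 0.987, -0.002], [0.002, -0.002, -1.0]]
contact_force: [-0.3, -0.2, 0.8]
finger_gap: 0.092
finger_force: 0.0
```

```bash
python3 go.py 598 261.6 12 80.8
python3 - <<'E'
from h import *
a=env.get_image("top");b=env.get_image("side");cv2.imwrite("pics/top9.png",a);cv2.imwrite("pics/side9.png",b)
x=cv2.resize(a[140:300,125:445],(800,400),interpolation=cv2.INTER_CUBIC)
cv2.imwrite("pics/final.png",np.vstack([x,cv2.resize(np.hstack([b[140:220,150:310],b[280:360,250:410]]),(800,200))]))
# bystanders: change between the first and last pictures
a0=cv2.imread("pics/top0.png")
for nm,(X,Y) in dict(tin=(345,259),stamp=(327,155),jar=(228,156),wax=(210,269)).items():
    p0=a0[Y-12:Y+12,X-12:X+12];r=cv2.matchTemplate(a[Y-18:Y+18,X-18:X+18],p0,cv2.TM_CCOEFF_NORMED)
    print(nm,np.array(cv2.minMaxLoc(r)[3])-6,round(float(r.max()),3))
E
```

```text
t 30.85 pos [630.4 460.8 240.8] yaw 80.74 q1,q6 [ 35. -45.] F [-0.3 -0.2  0.8] gap 7.8 ff 0.0
shift [-0.0025 -1.0065  1.146 ] turn -0.0007
tin [0 0] 1.0
stamp [0 0] 0.999
jar [0 0] 1.0
wax [0 0] 0.964
```

View pics/final.png

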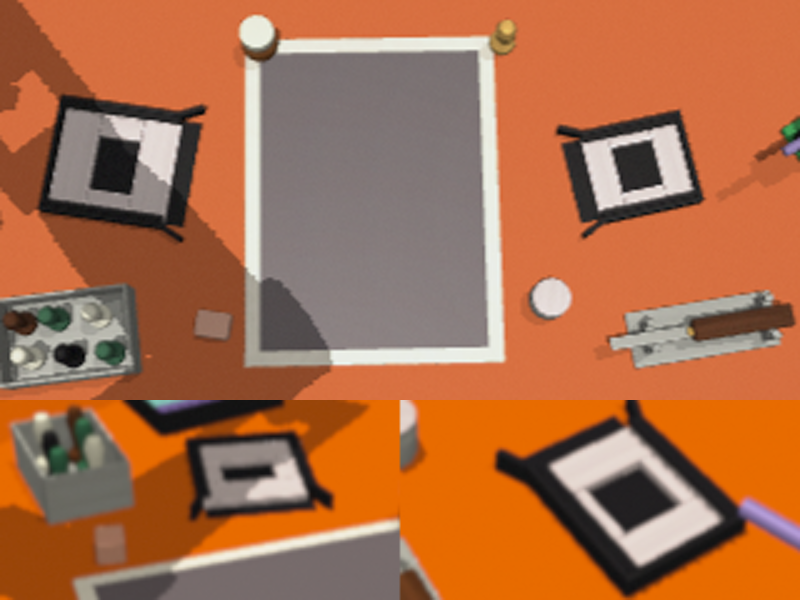

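The final picture shows both templates seated at the backs of their bays. The spatula rests in both notches and the bystanders have not moved. Handing in.

```bash
python3 -c "
from rig import env
print(env.job_done())"
```

```text
the job is handed in; nothing more can be done
None
```

I handed the job in at about 31 s: the spatula is on its rest, both templates are pushed home against the back stops, and the bystanders look unmoved in before-and-after pictures; no verdict came back.

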